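Uncover the incubated microplate and slide it home in the reader

ROBOT

A 7-joint arm with a two-finger parallel gripper is mounted at the origin on the work surface. World frame = base frame: x ahead of the robot, y to its left, z up, the work surface at z = 0. Lengths are in mm, angles in rad, forces in N, time in s.
With the tool pointing down it reaches from about 400 to 875 mm from the base axis. Payload 4.4 kg.
Tool frame: the origin (TCP) lies at the very end of the fingers, on their centre line; the grasp point (between the pads) lies 19 mm behind it; z points along the fingers, y is the line along which they close (so a half turn about z gives the same grasp; the last joint's range is limited). The gripper opens to 85 mm and grips with 20 to 120 N. Pads are 22 mm wide; open, the fingers measure 114 mm over their backs; the gripper's body (76 mm by 85 mm) begins 54 mm behind the grasp point. The pads swing forward as they close: fully open they stand 13 mm farther back than shut.
Start: joints at [1.12, 0.628, 0.038, 1.517, -0.027, 0.996, -0.02], TCP at [244.021, -602.471, 231.313] pointing down, gripper open.
Joint ranges: [-3.06, 3.06], [-0.37, 2.12], [-1.25, 1.32], [0.18, 2.47], [-1.1, 4.24], [0.23, 1.98], [-2.94, 2.94]. Speed limits (rad/s): [2.57, 2.57, 3.14, 3.14, 3.14, 3.14, 3.14].

INTERFACE

Orientations are given as [roll, pitch, yaw] about the fixed x, y, z axes, in that order (R = Rz(yaw) Ry(pitch) Rx(roll)).
In Python, from cell import sensors, get_image, camera_params, order gives the robot as it stands.
- The arm moves only by the shell command python3 -m inch 'ROWS' [OPENING]. ROWS is JSON, a list that holds one entry, the list of rows, each a list of 4 numbers: the shift along the tool's x, y, z in cm, then the turn about the tool's z in degrees. A call has 1 to 8 rows; each row is the pose to reach, as a shift and turn from the pose commanded when the call began, along the tool's axes at that moment; what a row does not reach only later rows make up. A row lasts 1/12 s, in which the tool goes at most 41.7 mm and 7.16 degrees, less where a joint would pass 70% of its speed; a pose out of reach is approached as far as the arm can. A call with a gripper value outside its range is refused whole. OPENING is the finger opening in cm, from 0 to 8.54, set as the call begins (- or left out, the last holds). The fingers move at their own pace and stop on an object; the grip force is fixed at half the most. Time passes only in rows, so rows that repeat a pose let the fingers close. It gives the time, the measured TCP pose, the force, the opening and the grip force at its end, in the units of the state.
- sensors.read_state(): the state, without advancing time (a new reading comes with each control period).
- get_image(name): name is "side" or "top" or "wrist"; returns the picture (480x640x3 uint8, blue, green, red); there is no depth.
- camera_params(name): a dict with "mtx" (3x3 intrinsics, pixels), "rvec" (rotation vector, rad) and "tvec" (3), from world to camera coordinates, as OpenCV has them. Camera axes: x right, y down, z forward; pixel columns grow to the right and rows downward; lengths in mm; the calibration is good to about 2 mm. A picture is of the moment at which its call begins: read the wrist's pose just before it. camera_params takes no time and is no camera call; for the wrist camera it gives the pose at the moment of the call.
- order.finish_job(): hands the job in; it is judged then, once.
The state is a dict: "clock": time; "qpos": joint angles; "qd": joint speeds; "tau": joint torques, N m; "eef_pos": TCP position; "tool_rot": TCP orientation; "force": force on the tool from outside, world axes, zero at the start; "torque": the same for the moment, N m; "width": finger opening in mm; "gripper_force": force on a finger pad.
Only numpy, scipy, OpenCV 4.12 (cv2) and the standard library are available. Lean on these libraries where they do the work, as an engineer would, in place of code of your own. Each camera call takes 0.05 s, during which the arm holds its last target. There are 200 camera calls.

TASK

The incubation is over: lift the metal cover off the microplate by its knob, keep it level, and set it down (do not drop it) knob up in the middle of the white foam board on the bench. Then push the microplate along the guide rails, sliding on the deck without lifting it, until it is fully home against the stop at the reader housing. Leave everything else on the bench where it stands.

Things in the scene. Friction and masses are not known exactly. Their poses are not given: they have to be found in the camera images.
- station: Fixed dark grey deck block, 124 (x) by 360 mm (y = -200 to 160), top at z = 40; white reader housing 115 mm high at its +y end (y 162 to 302, x -62 to 110). Two rails along y (-180 to 160), 6 wide, 8 high above the deck, inner faces at x = -44 and 44; the channel between is open at the -y end. Origin: at bench level under the deck, midway between the rails, z up. The plate is pushed to +y.
- stop (a point): Point on the station's deck (z = 40 mm), midway between the rails, on the face of the stop: a cross bar 22 mm high above the deck in front of the reader housing. The plate is home when its +y end touches this face. Axes as the station's.
- plate: White 96-well microplate, loose, 85.5 mm (x) by 127.8 mm (y) by 14.4 mm high, about 0.1 kg. It lies on the deck between the rails (about 1 mm play each side), long side along the rails, at first hidden under the cover. Origin: centre of its underside; axes parallel to the station's. Only sliding friction resists it (below about 2 N).
- cover: Loose steel cover, an upside-down box 112 (x) by 150 (y) by 36 mm high, 3 mm walls, 0.2 to 0.4 kg, standing over plate and rails. Its long walls stand on the deck outside the rails; its end walls end 10 mm higher. Origin: centre of the underside, level with the bottom of the long walls; z up through the knob; axes at first as the station's. It must rise 20 mm to clear plate and rails.
- knob (a point): Middle of the black round knob head on the cover, 63 mm above the cover's underside on its centre line. The head is 32 mm in diameter and 18 mm high (54 to 72 mm above the underside) on a stem 16 mm in diameter and 18 mm long above the cover's top.
- board: White foam board, fixed flat on the bench, 135 mm (x) by 195 mm (y) by 20 mm thick. Origin: centre of its underside. Here the cover is set aside; it fits wholly with its long side along the board's long side (y).
- kit: Clear reagent kit tray, 120 by 180 mm, 45 mm high, with six small bottles up to 65 mm high. Origin: centre of the underside. A bystander, which changes places with the board between starts.
- vial: Small jar with a red cap, 38 mm in diameter, 65 mm high, standing on the bench near the board. Origin: centre of the underside. A bystander.
- tipbox: Yellow pipette tip box with a clear top, 85 by 120 by 80 mm. Origin: centre of the underside. A bystander.
- spare_plate: Another microplate lying on the bench, 85.5 by 127.8 by 14.4 mm, not the one to move. Origin: centre of the underside. A bystander.
- tube_rack: White foam tube rack, 150 by 200 by 32 mm, with a row of red-capped tubes up to 98 mm high. Origin: centre of the underside. A bystander.
- beaker: Clear beaker, 80 mm in diameter, 100 mm high, behind the station. Origin: centre of the underside. A bystander.
- wash_bottle: White wash bottle with a green cap, 72 mm in diameter, 190 mm high, behind the station. Origin: centre of the underside. A bystander.
There are look-alikes about, which are no part of the job. What is shaped like the cover but turquoise is not meant. Several things have the shape of the board; the one meant has the colours described above.

How it is judged:
By the outcome, as a careful person would: the job done as asked, in the order asked, and still so for the second after the job is handed in, with the robot touching nothing.
It also fails if it takes over 61 s, if anything falls off the work surface, if the arm or the gripper's body presses on something with over 40 N, if the wrist force passes 120 N, or if a joint passes its speed limit or range.

## Working session

There is one attempt and no reset: what is moved stays moved. The work goes in short steps, Python scripts to look and compute and a shell command to move; the robot and the scene stay as the last step left them, time stands still between calls to the robot, and variables do not carry over. Pictures are saved under pics/ and viewed, at most 10 in all, crops included, and the job is handed in when it is done.

```bash
mkdir -p pics; ls; python3 - <<'E'
from cell import sensors,get_image,camera_params
import cv2
s=sensors.read_state();print(s)
for n in("side","top"):
    cv2.imwrite(f"pics/{n}0.png",get_image(n));p=camera_params(n);print(n,p)
E
```

```text
pics
{'clock': 0.0, 'qpos': array([ 1.12021149,  0.62934501,  0.03842392,  1.5183656 , -0.02704486,
        0.99630905, -0.01998765]), 'qd': array([ 0.00035828,  0.00011994,  0.00112236,  0.00110414, -0.0012518 ,
       -0.00052293,  0.00130301]), 'tau': array([ 8.16593056e-04, -5.63396144e+01,  1.22643046e+00, -1.93442738e+01,
        1.09215238e-02,  1.04006269e-02, -6.60388693e-06]), 'eef_pos': array([ 243.79682818, -601.86947375,  230.39024678]), 'tool_rot': array([-3.13968236e+00, -2.30132076e-05,  3.84787382e-01]), 'force': array([1.3034417 , 0.55170989, 0.05198158]), 'torque': array([-0.0146529 , -0.03651231,  0.00199103]), 'gripper_force': 0.0, 'width': 85.2505591064165}
side {'mtx': array([[491.08520823,   0.        , 323.90042386],
       [  0.        , 491.08520823, 244.30447988],
       [  0.        ,   0.        ,   1.        ]]), 'rvec': array([ 0.43746616, -2.78697224,  1.11470005]), 'tvec': array([ 449.58647379,  157.24752204, 1164.43248448])}
top {'mtx': array([[604.39888249,   0.        , 321.37267522],
       [  0.        , 604.39888249, 232.29195167],
       [  0.        ,   0.        ,   1.        ]]), 'rvec': array([ 2.17013317, -2.18610004,  0.04220961]), 'tvec': array([  26.97665926,  492.3259041 , 1527.85644787])}
```

View pics/top0.png

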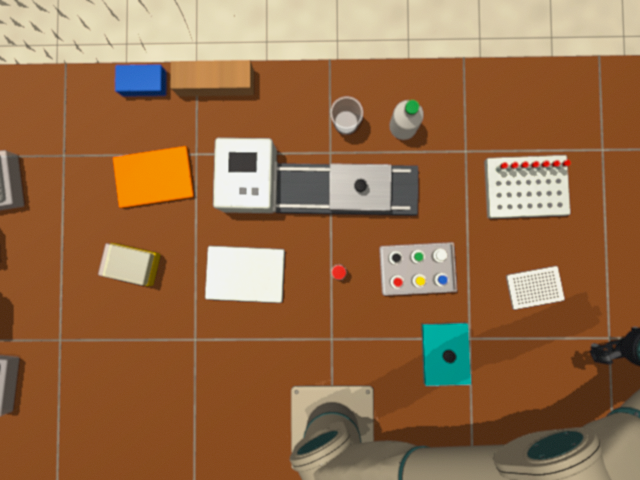

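View pics/side0.png

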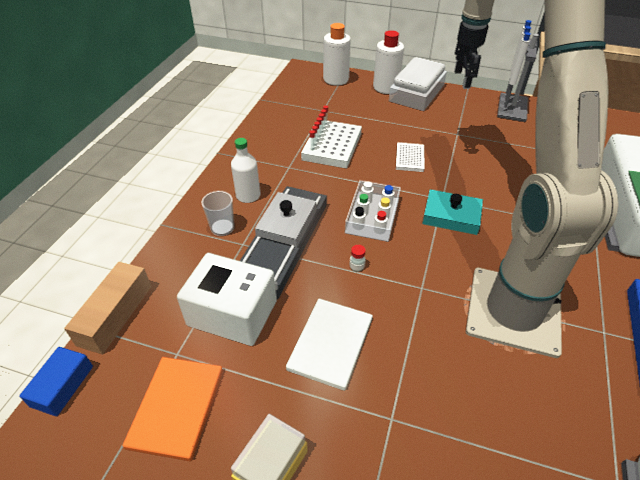

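Top view: the grey steel cover with black knob is at (361,186) on the station, and the turquoise look-alike is at (447,355). The white board is at (245,274). The orange one at (153,177) and the tube rack at (528,187) have the wrong colour or holes. The kit is at (418,270) and the vial at (339,272). I'll confirm these in one enlarged crop and triangulate.

```bash
cat > h.py <<'E'
import numpy as np,cv2
from cell import sensors,get_image,camera_params
def P(p):
    return p["mtx"]@np.c_[cv2.Rodrigues(p["rvec"])[0],p["tvec"]]
def tri(pa,a,pb,b):
    X=cv2.triangulatePoints(P(pa),P(pb),np.float64(a).reshape(2,1),np.float64(b).reshape(2,1))
    return (X[:3]/X[3]).ravel()
def proj(p,X): return cv2.projectPoints(np.float64(X).reshape(-1,1,3),p["rvec"],p["tvec"],p["mtx"],None)[0].reshape(-1,2)
def plane(p,uv,z):
    M=P(p);H=M[:,[0,1,3]].copy();H[:,2]+=M[:,2]*z
    v=np.linalg.solve(H,[uv[0],uv[1],1]);return v[:2]/v[2]
E
python3 - <<'E'
from h import *
t=cv2.imread("pics/top0.png");s=cv2.imread("pics/side0.png");pt,ps=camera_params("top"),camera_params("side")
print("knob",tri(pt,(361,186),ps,(286,208)))
print("board",[tri(pt,a,ps,b).round() for a,b in [((208,247),(372,317)),((284,249),(319,300)),((282,302),(288,346)),((206,299),(345,387))]])
# segment white board in both
for im,p,c in((t,pt,(245,274)),(s,ps,(330,345))):
    g=(im.min(2)>150).astype(np.uint8);n,l=cv2.connectedComponents(g);m=(l==l[c[1],c[0]]).astype(np.uint8)
    k=max(cv2.findContours(m,0,1)[0],key=cv2.contourArea);q=cv2.approxPolyDP(k,6,True).reshape(-1,2);print(q.tolist(),cv2.contourArea(k))
    w=np.float32([plane(p,u,20) for u in k.reshape(-1,2)]);print(cv2.minAreaRect(w))
# knob blob (black) in both
for im,c in((t,(361,186)),(s,(286,208))):
    r=im[c[1]-14:c[1]+14,c[0]-14:c[0]+14].max(2)<60
    ys,xs=np.nonzero(r);print("knob blob",xs.mean()+c[0]-14,ys.mean()+c[1]-14,np.ptp(xs),np.ptp(ys),len(xs))
cv2.imwrite("pics/c0.png",np.vstack([cv2.resize(t[130:310,195:475],(800,514))]))
E
```

```text
knob [599.63570045 -75.65674876  93.36802299]
board [array([394., 279., 235.]), array([449., 119.,   9.]), array([ 406.,  167., -126.]), array([325., 319.,  15.])]
[[208, 247], [206, 298], [280, 301], [283, 250]] 3885.5
((388.3709411621094, 220.41775512695312), (194.14041137695312, 134.21328735351562), 86.92233276367188)
[[318, 299], [286, 367], [343, 389], [371, 315]] 4675.5
((386.113525390625, 224.945556640625), (200.9005584716797, 134.90109252929688), 87.05516815185547)
knob blob 360.3645833333333 185.46875 9 11 96
knob blob 285.81159420289856 207.0072463768116 11 15 138
```

View pics/c0.png

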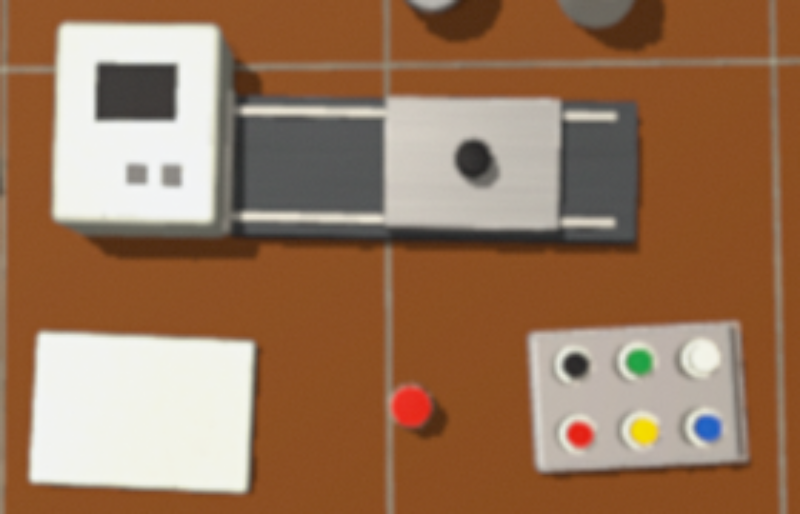

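The crop confirms it: grey steel cover with its knob at (472,158), a plain white board at (143,413), and the vial and kit separate from both. Triangulated, the knob is at about (600,-76) and the board centre at about (387,221). I'm approaching high.

```bash
python3 -m inch '[[[3,-2,0,0],[6.4,-4.3,0,0],[9.8,-6.6,0,0],[13.2,-8.9,0,0],[16.6,-11.2,0,0],[20,-13.4,0,0],[23.3,-15.6,0,0],[26.4,-17.7,0,0]]]'
python3 -m inch '[[[3.3,-2.2,0,3],[6.6,-4.4,0,6],[9.9,-6.6,0,9],[13.2,-8.8,0,12],[16.5,-11,0,15],[19.5,-13,0,18],[22,-14.7,0,21],[23,-15.2,0,22]]]'
python3 - <<'E'
from h import *
pt,ps=camera_params("top"),camera_params("side")
print("board",[tri(pt,a,ps,b).round() for a,b in [((208,247),(286,367)),((283,250),(318,299)),((280,301),(371,315)),((206,298),(343,389))]])
print("rail",[plane(pt,(195+a/2.857,130+b/2.857),48).round(1) for a,b in [(240,112),(615,117),(240,216),(615,223)]])
print("cover",[plane(pt,(195+a/2.857,130+b/2.857),76).round(1) for a,b in [(386,96),(560,100),(386,230),(560,231)]])
s=sensors.read_state();print(s["clock"],s["eef_pos"],s["tool_rot"])
p=camera_params("wrist");im=get_image("wrist");cv2.imwrite("pics/w1.png",im)
np.savez("w1.npz",**p);R=cv2.Rodrigues(p["rvec"])[0];print("cam",-R.T@p["tvec"].ravel(),proj(p,[[600,-76,103],[600,-76,93]]))
E
```

```text
clock: 0.77
eef_pos: [423.2, -337.0, 231.1]
tool_rot: [-3.141, -0.0, 0.385]
force: [0.4, 0.1, 0.5]
width: 85.1
gripper_force: 0.0
clock: 1.43
eef_pos: [580.8, -105.4, 230.7]
tool_rot: [-3.138, -0.001, 0.006]
force: [0.2, -0.2, 0.3]
width: 85.5
gripper_force: 0.0
board [array([457., 314.,  16.]), array([448., 122.,  16.]), array([318., 129.,  18.]), array([327., 320.,   8.])]
rail [array([650.7, 128.4]), array([ 642.8, -201.3]), array([558.5, 128.6]), array([ 549.3, -199.9])]
cover [array([658.6,  -0.8]), array([ 653.5, -150.8]), array([5.422e+02, 1.000e-01]), array([ 540. , -149.2])]
1.4333 [ 580.7984726  -105.41609791  230.74310726] [-3.13812714e+00 -7.75332782e-04  5.94539508e-03]
cam [ 663.01294341 -105.84052522  372.27449033] [[279.16125314 209.2774132 ]
 [280.578901   206.17281117]]
```

View pics/w1.png

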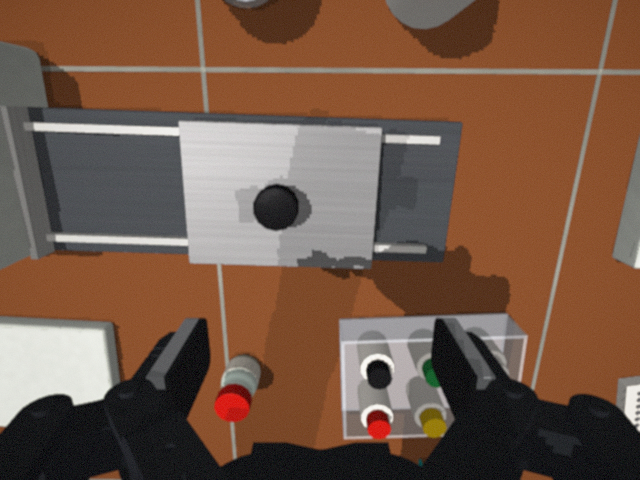

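The wrist view shows the knob head at (276,207), clear of everything; the vial is at (233,390) and the kit at (430,375). I'll refine the knob position from wrist and top.

```bash
python3 - <<'E'
from h import *
w=cv2.imread("pics/w1.png");p=dict(np.load("w1.npz"));pt,ps=camera_params("top"),camera_params("side")
m=(w.max(2)<45).astype(np.uint8);n,l,st,c=cv2.connectedComponentsWithStats(m);i=l[207,276];print(st[i],c[i])
k=max(cv2.findContours((l==i).astype(np.uint8),0,1)[0],key=cv2.contourArea);(cx,cy),r=cv2.minEnclosingCircle(k);print(cx,cy,r)
a=c[i]
print("w+top",tri(p,a,pt,(360.4,185.5)),"w+side",tri(p,a,ps,(285.8,207)))
print("at 106",plane(p,a,106))
s=sensors.read_state();print(s["eef_pos"],s["tool_rot"])
E
```

```text
[     0      0    640    480 261402] [319.55292614 207.0607723 ]
319.5 216.5 385.9437255859375
w+top [601.06231719 -83.26253086  87.68150215] w+side [604.13669445 -99.59162195  77.5078532 ]
at 106 [ 602.45538016 -104.70164523]
[ 581.41164131 -105.41200616  230.66317757] [-3.13829037e+00 -1.38774516e-03  7.13846726e-03]
```

```bash
python3 - <<'E'
from h import *
w=cv2.imread("pics/w1.png");p=dict(np.load("w1.npz"));pt,ps=camera_params("top"),camera_params("side")
r=w[180:235,248:305].max(2);print(w[207,276],w[207,310])
c=cv2.HoughCircles(cv2.medianBlur(w[170:250,230:330].max(2),3),cv2.HOUGH_GRADIENT,1,50,param1=80,param2=12,minRadius=16,maxRadius=30);print(c)
a=c[0,0,:2]+[230,170];print(a)
print("w+top",tri(p,a,pt,(360.4,185.5)),"w+side",tri(p,a,ps,(285.8,207)))
print("at 106",plane(p,a,106),plane(pt,(360.4,185.5),106))
E
```

```text
[46 39 41] [92 91 93]
[[[45.5 37.5 22.2]]]
[275.5 207.5]
w+top [600.20066466 -73.6649035   99.51639243] w+side [599.49731607 -73.34064849  98.67222191]
at 106 [601.96269797 -73.79912188] [599.17161093 -73.66229077]
```

```bash
python3 -m inch '[[[1.9,-3.15,0,1.9],[1.9,-3.15,3,1.9],[1.9,-3.15,6,1.9],[1.9,-3.15,9,1.9],[1.9,-3.15,11.5,1.9],[1.9,-3.15,13.5,1.9],[1.9,-3.15,14.6,1.9],[1.9,-3.15,14.6,1.9]]]'
python3 -m inch '[[[0,0,0,0],[0,0,0,0],[0,0,0,0],[0,0,0,0],[0,0,0,0],[0,0,0,0],[0,0,0,0],[0,0,0,0]]]' 0
python3 -m inch '[[[0,0,-0.2,0],[0,0,-0.5,0],[0,0,-1,0],[0,0,-1.5,0],[0,0,-2,0],[0,0,-2.5,0],[0,0,-3,0],[0,0,-3,0]]]'
python3 - <<'E'
from h import *
cv2.imwrite("pics/s1.png",get_image("side")[150:330,180:420].repeat(3,0).repeat(3,1))
E
```

```text
clock: 2.15
eef_pos: [595.1, -81.2, 82.8]
tool_rot: [3.142, 0.005, -0.033]
force: [-0.0, -0.7, 0.2]
width: 85.3
gripper_force: 0.0
clock: 2.82
eef_pos: [598.5, -79.9, 87.0]
tool_rot: [-3.141, -0.003, -0.032]
force: [-1.0, 2.2, 5.8]
width: 30.1
gripper_force: 58.7
clock: 3.48
eef_pos: [598.2, -80.8, 116.6]
tool_rot: [3.141, -0.002, -0.032]
force: [-0.2, -0.2, -2.7]
width: 30.2
gripper_force: 59.4
```

View pics/s1.png

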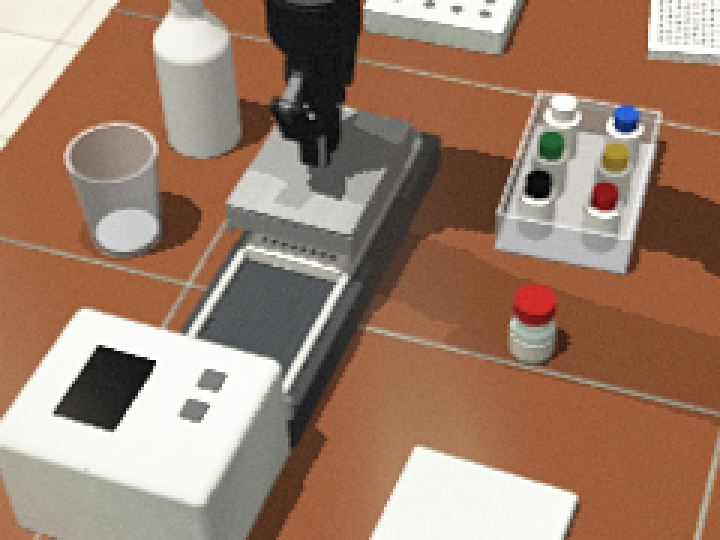

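The cover is lifted (about 2.7 N of weight on the wrist) and is level, with the plate left on the deck under it. I'm raising further and going round the housing to the board.

```bash
python3 -m inch '[[[0,0,-1,0],[-0.5,0,-2.5,0],[-2,-0.5,-4,0],[-4,-1.5,-5,0],[-6.5,-3,-5,0],[-9,-5,-5,0.5],[-11.5,-7.5,-5,1],[-13.5,-10,-5,1.3]]]'
python3 -m inch '[[[-2,-2.5,0,0],[-4,-5.5,0,0],[-5.5,-8.5,0,0],[-7,-12,0,0],[-8,-15,0,0],[-8.6,-18,0,0],[-8.6,-19.6,0,0],[-8.6,-19.6,0,0]]]'
python3 -m inch '[[[0,0,0,0],[0,0,0,0],[0,0,0,0]]]'
python3 - <<'E'
from h import *
s=sensors.read_state();print(s["eef_pos"],s["tool_rot"],s["force"])
x,y,z=s["eef_pos"];yw=s["tool_rot"][2]
d=np.array([386.5-x,222-y]);print("tool shift",d@[np.cos(yw),np.sin(yw)],d@[np.sin(yw),-np.cos(yw)])
p=camera_params("wrist");np.savez("w2.npz",**p);cv2.imwrite("pics/w2.png",get_image("wrist"))
E
```

```text
clock: 4.2
eef_pos: [463.5, 24.0, 165.8]
tool_rot: [-3.142, 0.001, -0.057]
force: [-0.0, 0.5, -2.5]
width: 30.3
gripper_force: 59.6
clock: 4.87
eef_pos: [390.6, 229.3, 166.0]
tool_rot: [-3.138, -0.002, -0.048]
force: [-0.5, -1.0, -2.5]
width: 30.1
gripper_force: 59.7
clock: 5.12
eef_pos: [390.7, 222.8, 165.5]
tool_rot: [3.141, 0.0, -0.057]
force: [0.8, -1.1, -2.8]
width: 30.3
gripper_force: 59.7
[390.70839275 222.75246185 165.46573339] [ 3.14088204e+00  1.55409060e-04 -5.71448727e-02] [ 0.76295812 -1.12238843 -2.81559125]
tool shift -4.158547355983571 0.9915907878572546
```

View pics/w2.png

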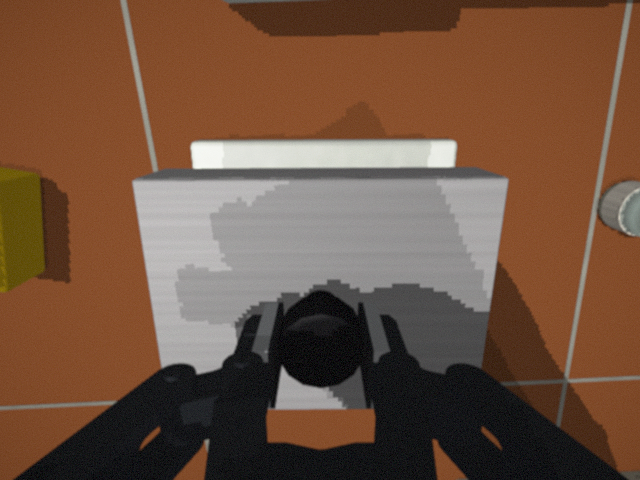

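The held cover is level and parallel to the board. Board far corners are at (192,141) and (456,141); cover far-edge corners at (134,179) and (507,179).

```bash
python3 - <<'E'
from h import *
p=dict(np.load("w2.npz"))
b=np.array([plane(p,u,20) for u in[(192,141.5),(456,141.5)]]);c=np.array([plane(p,u,157.5) for u in[(134,179),(507,179)]])
print(b,c)
for e,w in((b,67.5),(c,56)):
    d=e[0]-e[1];L=np.hypot(*d);d/=L;n=np.array([-d[1],d[0]]);print("len",L,"yaw",np.degrees(np.arctan2(-d[0],d[1])),"centre",e.mean(0)+n*w)
E
```

```text
[[460.72691493 310.38351193]
 [449.73200216 121.51345211]] [[454.01429351 290.52479105]
 [445.66935548 147.35185306]]
len 189.18981897336704 yaw -3.331665791391716 centre [387.84354366 219.87129676]
len 143.4159271608659 yaw -3.3357518462269806 centre [393.93670513 222.19679229]
```

Yaws agree (both -3.3°). The cover needs a (-6,-2) mm correction, then I'll lower it.

```bash
python3 -m inch '[[[-0.6,0.25,1,0],[-0.6,0.25,3,0],[-0.6,0.25,5,0],[-0.6,0.25,7,0],[-0.6,0.25,8.2,0],[-0.6,0.25,9,0],[-0.6,0.25,9.4,0],[-0.6,0.25,9.4,0]]]'
python3 -m inch '[[[0,0,0.05,0],[0,0,0.1,0],[0,0,0.15,0],[0,0,0.2,0],[0,0,0.2,0],[0,0,0.2,0]]]'
```

```text
clock: 5.83
eef_pos: [384.5, 221.3, 70.9]
tool_rot: [3.141, 0.001, -0.056]
force: [-0.8, 0.2, -1.6]
width: 30.1
gripper_force: 59.8
clock: 6.33
eef_pos: [384.6, 222.1, 69.5]
tool_rot: [-3.141, -0.0, -0.055]
force: [0.4, -0.5, -2.7]
width: 30.1
gripper_force: 59.8
```

Still hanging, so I'll go down in small steps.

```bash
python3 -m inch '[[[0,0,0.05,0],[0,0,0.1,0],[0,0,0.15,0],[0,0,0.2,0],[0,0,0.2,0],[0,0,0.2,0]]]'
python3 -m inch '[[[0,0,0.05,0],[0,0,0.1,0],[0,0,0.1,0],[0,0,0.1,0]]]'
```

```text
clock: 6.83
eef_pos: [384.5, 222.0, 67.3]
tool_rot: [3.142, 0.0, -0.055]
force: [0.5, 0.3, -2.5]
width: 30.4
gripper_force: 59.8
clock: 7.17
eef_pos: [384.5, 222.0, 66.9]
tool_rot: [-3.141, -0.0, -0.055]
force: [-1.2, -0.7, 6.2]
width: 30.0
gripper_force: 60.7
```

Contact (+6 N), so I'm releasing and rising.

```bash
python3 -m inch '[[[0,0,0,0],[0,0,0,0],[0,0,0,0],[0,0,0,0],[0,0,0,0],[0,0,0,0]]]' 6
python3 -m inch '[[[0,0,-1,0],[0,0,-2.5,0],[0,0,-5,0],[0,0,-8,0],[0,0,-11,0],[0,0,-13,0],[0,0,-13,0]]]'
python3 -m inch '[[[4,1,0,0],[8,2,0,0],[11,4,0,0],[12,8,0,0],[13,12,0,0],[14,16,0,0],[15,19,0,0],[15,19,0,0]]]' 0
python3 - <<'E'
from h import *
t=get_image("top");w=get_image("wrist");p=camera_params("wrist");s=sensors.read_state();print(s["clock"],s["eef_pos"],s["tool_rot"])
cv2.imwrite("pics/t2.png",t);cv2.imwrite("pics/w3.png",w);np.savez("w3.npz",**p)
c=cv2.resize(t[130:310,195:475],(800,514));cv2.imwrite("pics/c2.png",c)
E
```

```text
clock: 7.67
eef_pos: [384.5, 222.0, 66.3]
tool_rot: [3.142, 0.0, -0.055]
force: [-0.1, -0.3, -0.0]
width: 60.2
gripper_force: 0.0
clock: 8.25
eef_pos: [386.7, 223.3, 199.9]
tool_rot: [-3.137, -0.006, -0.055]
force: [-1.0, 0.8, -0.3]
width: 60.1
gripper_force: 0.0
clock: 8.92
eef_pos: [524.7, 15.0, 195.6]
tool_rot: [3.137, -0.001, -0.066]
force: [0.7, -0.2, -0.7]
width: -0.3
gripper_force: 0.0
9.0167 [523.40241483  22.3772951  195.36474753] [ 3.14118848e+00  1.49451591e-03 -5.88262782e-02]
```

View pics/c2.png

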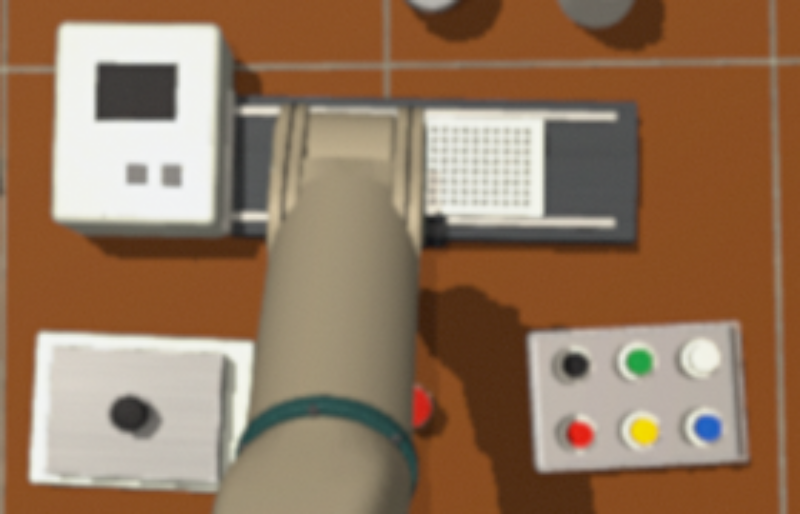

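The cover sits knob up inside the board's outline. Its top corners are at about (48,345), (222,352), (217,490) and (45,482), and the plate's free end is at x=545 px.

```bash
python3 - <<'E'
from h import *
p=camera_params("top");f=lambda a,b,z:plane(p,(195+a/2.857,130+b/2.857),z).round(1)
print("cover",np.mean([f(a,b,56) for a,b in[(48,345),(222,352),(217,490),(45,482)]],0),"knob",f(129,413,85))
print("plate end",f(545,120,54),f(545,216,54),"deck end",f(637,102,40),f(637,242,40),"housing",f(222,28,115),f(215,222,115))
s=sensors.read_state();x,y,z=s["eef_pos"];yw=s["tool_rot"][2]
d=np.array([596.6-x,-176-y]);print(s["eef_pos"],yw,"shift",d@[np.cos(yw),np.sin(yw)],d@[np.sin(yw),-np.cos(yw)])
E
```

```text
cover [382.875 221.525] knob [386.6 220.3]
plate end [ 639.8 -139.5] [ 555.4 -138.4] deck end [ 657.2 -221.9] [ 533.2 -219.8] housing [711.2 137.2] [546.4 143.4]
[523.40241483  22.3772951  195.36474753] -0.058826278235212914 shift 84.73403893646602 193.73069021533956
```

View pics/w3.png

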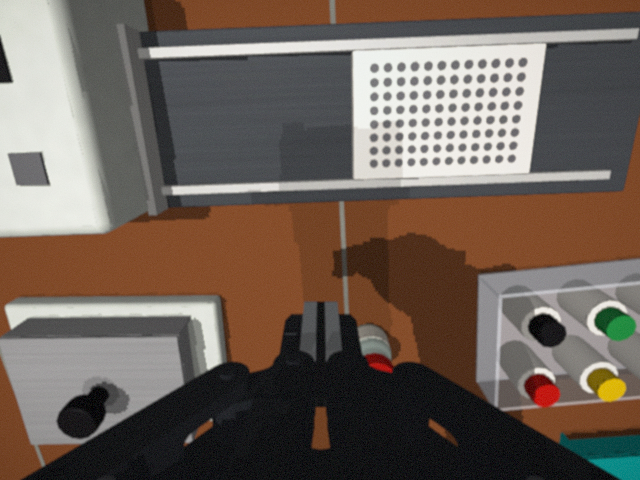

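Wrist view: the plate lies at (352–545, 45–180) between the rails, the stop bar is near x≈150 px, and the cover is set down on the board. Next I'm checking the wash bottle and beaker clearance for the camera side of the hand, and the stop distance.

```bash
python3 - <<'E'
from h import *
pt,ps=camera_params("top"),camera_params("side")
print("green cap top",tri(pt,(412,107),ps,(240.5,143)))
print("bottle base side",plane(ps,(246,198),0),"beaker base",plane(ps,(222,232),0), "beaker rim top", plane(pt,(347,112),100))
p=dict(np.load("w3.npz"))
print("stop base/top",plane(p,(158,120),40),plane(p,(137,120),62),"plate ends",plane(p,(352,115),54),plane(p,(538,110),54))
w=camera_params("wrist");R=cv2.Rodrigues(w["rvec"])[0];print("cam",-R.T@w["tvec"].ravel(),sensors.read_state()["qpos"])
E
```

```text
green cap top [ 769.22483024 -191.15393457  180.6819155 ]
bottle base side [ 766.91606257 -174.84570993] beaker base [771.75152462 -25.42265378] beaker rim top [781.03190299 -43.15128857]
stop base/top [609.51499082 135.42765022] [610.08622129 140.80864056] plate ends [604.58528513  -4.73463411] [ 600.19503912 -132.83012648]
cam [605.80282999  17.26000528 336.73846693] [-0.21737234  0.5026043   0.17640921  1.90978765 -0.12520691  0.74122643
 -1.5993225 ]
```

Clearance is about 50 mm, so it's fine. The push should be about 143 mm. I'm going behind the plate with the fingers shut.

```bash
python3 -m inch '[[[1.5,3,0,0],[3,6,0,0],[4.5,9,0,0],[6,12,0,0],[7.3,15,0,-1],[8.5,18,0,-1.8],[8.5,19.4,0,-1.8],[8.5,19.4,0,-1.8]]]' 0
python3 -m inch '[[[0,0,2,0],[0,0,5,0],[0,0,8,0],[0,0,10.5,0],[0,0,12.5,0],[0,0,13,0],[0,0,13,0],[0,0,13,0]]]'
```

```text
clock: 9.68
eef_pos: [597.4, -177.5, 195.4]
tool_rot: [3.14, 0.001, -0.027]
force: [-0.0, -0.1, 0.7]
width: 0.1
gripper_force: 0.0
clock: 10.35
eef_pos: [598.5, -172.6, 66.9]
tool_rot: [-3.141, -0.0, -0.022]
force: [-0.6, 0.3, 0.6]
width: 0.3
gripper_force: 0.0
```

```bash
python3 -m inch '[[[0,0,1,0],[0,0,1.7,0],[0,0,2.1,0],[0,0,2.1,0],[0,0,2.1,0]]]'
python3 -m inch '[[[0,-0.7,0,0],[0,-1.4,0,0],[0,-2.1,0,0],[0,-2.8,0,0],[0,-3.5,0,0],[0,-4.2,0,0],[0,-4.9,0,0],[0,-5.6,0,0]]]'
python3 -m inch '[[[0,-0.7,0,0],[0,-1.4,0,0],[0,-2.1,0,0],[0,-2.8,0,0],[0,-3.5,0,0],[0,-4.2,0,0],[0,-4.9,0,0],[0,-5.4,0,0]]]'
python3 - <<'E'
from h import *
p=camera_params("wrist");w=get_image("wrist");s=sensors.read_state();print(s["eef_pos"],s["tool_rot"],s["force"])
cv2.imwrite("pics/w4.png",w);print(proj(p,[[609.5,135.5,40]]))
E
```

```text
clock: 10.77
eef_pos: [597.8, -174.4, 45.2]
tool_rot: [-3.141, 0.0, -0.024]
force: [-1.1, 0.1, 0.9]
width: 0.0
gripper_force: 0.0
clock: 11.43
eef_pos: [599.5, -117.8, 45.5]
tool_rot: [3.141, -0.0, -0.024]
force: [0.2, -0.8, 1.4]
width: 0.2
gripper_force: 0.7
clock: 12.1
eef_pos: [600.7, -63.3, 45.4]
tool_rot: [-3.141, -0.0, -0.023]
force: [0.7, -2.0, 2.5]
width: -0.2
gripper_force: 1.2
[600.7916064  -61.99914586  45.36815858] [-3.14035873e+00 -9.45677244e-05 -2.17897262e-02] [-0.68560165 -1.13919831  1.98117637]
[[-150.78595678  310.73842621]]
```

View pics/w4.png

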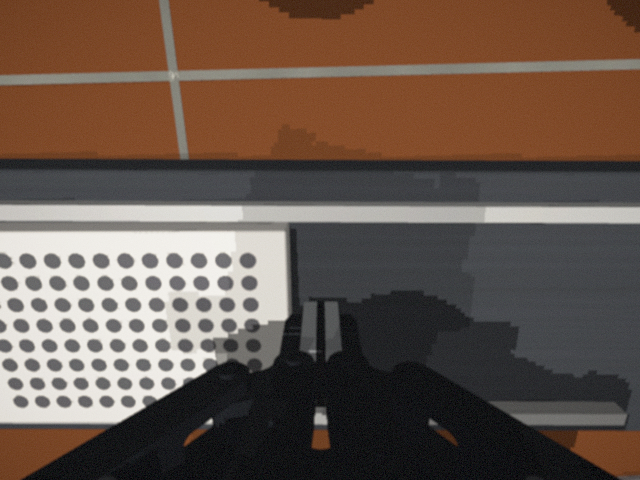

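The plate lies flat between the rails with its near end at x≈290 px, touching the fingers. About 55 mm remain.

```bash
python3 -m inch '[[[0,-0.7,0,0],[0,-1.4,0,0],[0,-2.1,0,0],[0,-2.8,0,0],[0,-3.4,0,0],[0,-3.9,0,0],[0,-4.2,0,0],[0,-4.4,0,0]]]'
python3 -m inch '[[[0,-0.15,0,0],[0,-0.3,0,0],[0,-0.45,0,0],[0,-0.6,0,0],[0,-0.6,0,0]]]'
```

```text
clock: 12.82
eef_pos: [601.6, -19.7, 45.3]
tool_rot: [-3.141, 0.0, -0.023]
force: [0.1, -0.9, 1.4]
width: 0.1
gripper_force: 0.8
clock: 13.23
eef_pos: [601.8, -14.1, 45.3]
tool_rot: [-3.141, 0.0, -0.024]
force: [-0.0, -1.3, 0.3]
width: 0.0
gripper_force: 0.5
```

```bash
python3 -m inch '[[[0,-0.15,0,0],[0,-0.3,0,0],[0,-0.4,0,0],[0,-0.4,0,0]]]'
python3 -m inch '[[[0,-0.1,0,0],[0,-0.2,0,0],[0,-0.3,0,0],[0,-0.3,0,0]]]'
python3 -m inch '[[[0,-0.1,0,0],[0,-0.2,0,0],[0,-0.2,0,0]]]'
```

```text
clock: 13.57
eef_pos: [601.8, -9.9, 45.3]
tool_rot: [-3.141, 0.0, -0.023]
force: [0.2, -0.8, 0.8]
width: -0.3
gripper_force: 0.3
clock: 13.9
eef_pos: [601.9, -7.0, 45.3]
tool_rot: [-3.141, 0.0, -0.023]
force: [0.7, -0.8, 0.7]
width: -0.0
gripper_force: 0.3
clock: 14.15
eef_pos: [602.0, -5.0, 45.3]
tool_rot: [-3.141, 0.0, -0.023]
force: [0.1, -1.1, 0.7]
width: 0.2
gripper_force: 0.3
```

```bash
python3 -m inch '[[[0,-0.1,0,0],[0,-0.2,0,0],[0,-0.3,0,0],[0,-0.3,0,0]]]'
python3 -m inch '[[[0,-0.1,0,0],[0,-0.2,0,0],[0,-0.2,0,0]]]'
python3 -m inch '[[[0,-0.1,0,0],[0,-0.2,0,0],[0,-0.2,0,0]]]'
```

```text
clock: 14.48
eef_pos: [601.7, -3.9, 45.3]
tool_rot: [3.14, 0.0, -0.025]
force: [-2.1, -4.4, 1.5]
width: -0.0
gripper_force: 2.3
clock: 14.73
eef_pos: [601.6, -3.7, 45.3]
tool_rot: [3.138, 0.001, -0.026]
force: [-1.3, -7.7, 0.4]
width: 0.0
gripper_force: 3.8
clock: 14.98
eef_pos: [601.6, -3.6, 45.3]
tool_rot: [3.136, 0.001, -0.027]
force: [-1.6, -10.8, 1.3]
width: -0.1
gripper_force: 5.3
```

The plate is blocked and force is rising to 11 N at the expected spot: home. I'm backing off, rising and checking.

```bash
python3 -m inch '[[[0,0.5,0,0],[0,1.5,0,0],[0,3,0,0],[0,3,-3,0],[0,3,-7,0],[0,3,-11,0],[0,3,-15,0],[0,3,-15,0]]]'
python3 -m inch '[[[0,0,0,0],[0,0,0,0]]]'
python3 - <<'E'
from h import *
p=camera_params("wrist");w=get_image("wrist");s=get_image("side");st=sensors.read_state();print(st["clock"],st["eef_pos"],st["force"])
np.savez("w5.npz",**p)
a=w;b=cv2.resize(s[230:410,150:390],(640,480))
cv2.imwrite("pics/w5.png",cv2.resize(np.vstack([a,b]),(450,600))if 0 else cv2.resize(np.hstack([a,b]),(800,300)));cv2.imwrite("pics/w5a.png",w)
E
```

```text
clock: 15.65
eef_pos: [606.7, -28.2, 203.5]
tool_rot: [-3.14, -0.015, -0.023]
force: [1.5, 0.4, 0.2]
width: -0.0
gripper_force: 0.0
clock: 15.82
eef_pos: [601.2, -27.6, 195.2]
tool_rot: [-3.14, 0.0, -0.023]
force: [-0.4, -1.2, -0.1]
width: -0.1
gripper_force: 0.0
15.9167 [600.37535405 -27.85156818 193.80517546] [ 0.31602762 -0.3002929  -0.07793318]
```

View pics/w5.png

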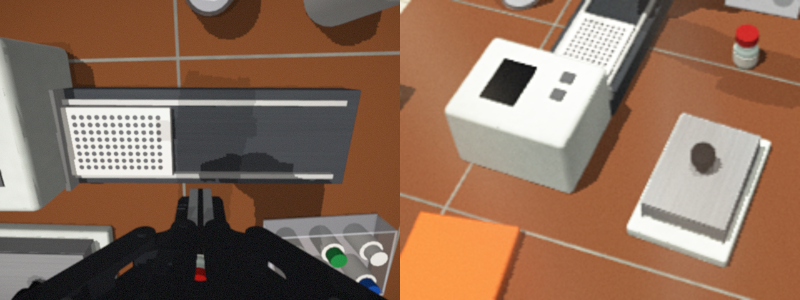

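The plate sits against the stop bar (left panel, x≈68–172). The cover stands knob up in the middle of the board, and the vial and kit are untouched.

```bash
python3 -c "from cell import order;print(order.finish_job())"
```

```text
the job is handed in; nothing more can be done
None
```

I handed the job in at about 16 s: the cover is knob up in the middle of the white board (within about 2 mm by camera), the microplate is pushed home against the stop, and I saw nothing else moved in the last pictures.

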